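# Run three tile trays on their slides and mark the one that sticks

### The job

Check the three tile trays before they are loaded: first bring all three right out to their front stops, then push each one gently back. Two run fully home and stay there; the third sticks part way, so do not force it: leave it where it sticks and swing the red marker arm of that unit, and no other, right across. Do not disturb the jars and the cup.

Things in the scene. Friction and masses are not known exactly. Their poses are not given: they have to be found in the camera images.
- unit_a: Fixed tray slide unit; a, b, c look alike and stand in any order. Plywood base x -115..80, y -72..55, z 0..12 mm, two aluminium runners (top z 28), white tray 92 x 72 mm between them (floor z 17, walls to z 30). Origin: on the bench under the middle of the tray when home; -x is its front, z up. The blue pull is centred at x = -45 mm minus the tray joint value, y 0.
- pull_a (a point): Middle of the top edge of the blue pull, 62 mm above the bench, moving with the tray. The pull is an upright plate on the tray's front edge, 10 mm thick along the slide, 50 mm wide, 45 mm above the tray floor; push it from either side (from inside the tray to bring it out) or pinch it. Axes as the unit's.
- tray_a (a joint): Tray position, m: 0 fully home at the back, 0.080 at the front stop (rubber-faced stops). Starts 0.045 to 0.07; stays where left; 1 to 2 N of friction. One of the three, not known beforehand, has a hidden lump of dried slip in its guide: pushed home, it sticks at 0.025 to 0.040 (gives a few mm if pressed hard) but runs freely farther out.
- peg_a (a point): Middle of the top of the upright red peg (12 mm across, z 51 to 85 mm) at the free end of the unit's red marker arm. The arm is a flat bar 12 mm wide, z 46 to 52 mm, on a vertical pivot at x 35, y -60 mm of the unit frame; the peg goes round at radius 70 mm.
- marker_a (a joint): Marker arm angle, rad: 0 to 0.1 parked (start), pointing to the unit's front (-x) beside the runner; grows clockwise seen from above to 1.57, pointing to the unit's +y, right across the unit behind the pull. Firm stops at both ends, stays where left, needs about 0.5 N at the peg.
- unit_b: Fixed tray slide unit; a, b, c look alike and stand in any order. Plywood base x -115..80, y -72..55, z 0..12 mm, two aluminium runners (top z 28), white tray 92 x 72 mm between them (floor z 17, walls to z 30). Origin: on the bench under the middle of the tray when home; -x is its front, z up. The blue pull is centred at x = -45 mm minus the tray joint value, y 0.
- pull_b (a point): Middle of the top edge of the blue pull, 62 mm above the bench, moving with the tray. The pull is an upright plate on the tray's front edge, 10 mm thick along the slide, 50 mm wide, 45 mm above the tray floor; push it from either side (from inside the tray to bring it out) or pinch it. Axes as the unit's.
- tray_b (a joint): Tray position, m: 0 fully home at the back, 0.080 at the front stop (rubber-faced stops). Starts 0.045 to 0.07; stays where left; 1 to 2 N of friction. One of the three, not known beforehand, has a hidden lump of dried slip in its guide: pushed home, it sticks at 0.025 to 0.040 (gives a few mm if pressed hard) but runs freely farther out.
- peg_b (a point): Middle of the top of the upright red peg (12 mm across, z 51 to 85 mm) at the free end of the unit's red marker arm. The arm is a flat bar 12 mm wide, z 46 to 52 mm, on a vertical pivot at x 35, y -60 mm of the unit frame; the peg goes round at radius 70 mm.
- marker_b (a joint): Marker arm angle, rad: 0 to 0.1 parked (start), pointing to the unit's front (-x) beside the runner; grows clockwise seen from above to 1.57, pointing to the unit's +y, right across the unit behind the pull. Firm stops at both ends, stays where left, needs about 0.5 N at the peg.
- unit_c: Fixed tray slide unit; a, b, c look alike and stand in any order. Plywood base x -115..80, y -72..55, z 0..12 mm, two aluminium runners (top z 28), white tray 92 x 72 mm between them (floor z 17, walls to z 30). Origin: on the bench under the middle of the tray when home; -x is its front, z up. The blue pull is centred at x = -45 mm minus the tray joint value, y 0.
- pull_c (a point): Middle of the top edge of the blue pull, 62 mm above the bench, moving with the tray. The pull is an upright plate on the tray's front edge, 10 mm thick along the slide, 50 mm wide, 45 mm above the tray floor; push it from either side (from inside the tray to bring it out) or pinch it. Axes as the unit's.
- tray_c (a joint): Tray position, m: 0 fully home at the back, 0.080 at the front stop (rubber-faced stops). Starts 0.045 to 0.07; stays where left; 1 to 2 N of friction. One of the three, not known beforehand, has a hidden lump of dried slip in its guide: pushed home, it sticks at 0.025 to 0.040 (gives a few mm if pressed hard) but runs freely farther out.
- peg_c (a point): Middle of the top of the upright red peg (12 mm across, z 51 to 85 mm) at the free end of the unit's red marker arm. The arm is a flat bar 12 mm wide, z 46 to 52 mm, on a vertical pivot at x 35, y -60 mm of the unit frame; the peg goes round at radius 70 mm.
- marker_c (a joint): Marker arm angle, rad: 0 to 0.1 parked (start), pointing to the unit's front (-x) beside the runner; grows clockwise seen from above to 1.57, pointing to the unit's +y, right across the unit behind the pull. Firm stops at both ends, stays where left, needs about 0.5 N at the peg.
- jar_red: Bystander: white glaze jar with red cap, 48 mm across, 68 mm high, standing loose in front of or behind the units. Origin under its middle.
- jar_yellow: Bystander: white glaze jar with yellow cap, 48 mm across, 68 mm high, standing loose in front of or behind the units. Origin under its middle.
- jar_green: Bystander: white glaze jar with green cap, 48 mm across, 68 mm high, standing loose in front of or behind the units. Origin under its middle.
- pinch_cup: Bystander: pale green pinched clay cup, 66 mm across, 57 mm high, standing loose behind the units. Origin under its middle.
Things that resemble listed ones, but are neither listed nor needed, are in the scene too. Leave any pink look-alike of the unit_c alone.

How it is judged:
On the way, in this order (a step that is already met when the one before it is completed fails the run):
1. all three trays are right out at their front stops together (value of joint each of tray_a, tray_b, tray_c above 0.076 m), for 0.2 s.
2. all three have been pushed back: two fully home, the third up to where it sticks (((value of joint tray_a between 0.017 and 0.045 m and value of joint each of tray_b, tray_c below 0.004 m) or (value of joint tray_b between 0.017 and 0.045 m and value of joint each of tray_a, tray_c below 0.004 m) or (value of joint tray_c between 0.017 and 0.045 m and value of joint each of tray_a, tray_b below 0.004 m))), for 0.2 s.
At the end, for the whole second after the job is handed in: Two trays are fully home (within 4 mm), the third stands where it sticks (17 to 45 mm out) with its own red marker arm swung across (beyond 1.35 rad) while the other two arms are still parked (within 0.15 rad); trays and arms are at rest (((value of joint tray_a between 0.017 and 0.045 m and value of joint each of tray_b, tray_c below 0.004 m and value of joint marker_a above 1.35 rad and value of joint each of marker_b, marker_c below 0.15 rad) or (value of joint tray_b between 0.017 and 0.045 m and value of joint each of tray_a, tray_c below 0.004 m and value of joint each of marker_a, marker_c below 0.15 rad and value of joint marker_b above 1.35 rad) or (value of joint tray_c between 0.017 and 0.045 m and value of joint each of tray_a, tray_b below 0.004 m and value of joint each of marker_a, marker_b below 0.15 rad and value of joint marker_c above 1.35 rad)) and velocity of joint tray_a between -0.005 and 0.005 m/s and velocity of joint marker_a between -0.05 and 0.05 rad/s and velocity of joint tray_b between -0.005 and 0.005 m/s and velocity of joint marker_b between -0.05 and 0.05 rad/s and velocity of joint tray_c between -0.005 and 0.005 m/s and velocity of joint marker_c between -0.05 and 0.05 rad/s); the robot touches nothing.
It fails at once if a unit is forced (over 60 N from the robot) (contact force between any of the arm, the fingers and unit_a above 60 N or contact force between any of the arm, the fingers and unit_b above 60 N or contact force between any of the arm, the fingers and unit_c above 60 N).
It fails at once if a jar or the cup is moved more than 20 mm or tipped (distance of any of jar_red, jar_yellow, jar_green, pinch_cup from where it was at the start of the episode above 0.02 m or angle between any of jar_red, jar_yellow, jar_green, pinch_cup's own z axis and vertical above 0.3 rad).
It also fails if it takes over 72 s, if anything falls off the work surface, if the arm or the gripper's body presses on something with over 40 N, if the wrist force passes 120 N, or if a joint passes its speed limit or range.

### The arm

A 6-joint arm with a two-finger parallel gripper is mounted at the origin on a cart in front of the work surface, level with it; the furniture and walls round the work are solid. World frame = base frame: x ahead of the robot, y to its left, z up, the work surface at z = 0. Lengths are in m, angles in rad, forces in N, time in s.
With the tool pointing down it reaches from about 0.425 to 0.95 m from the base axis. Payload 3.5 kg.
Tool frame: the origin (TCP) lies midway between the tips of the shut fingers; the grasp point (between the pads) lies 19 mm behind it; z points along the fingers, y is the line along which they close (so a half turn about z gives the same grasp; the last joint's range is limited). The gripper opens to 85 mm and grips with 20 to 120 N. Pads are 22 mm wide; open, the fingers measure 114 mm over their backs; the gripper's body (76 mm by 85 mm) begins 54 mm behind the grasp point. The pads swing forward as they close: fully open they stand 13 mm farther back than shut.
Start: joints at [0.988, 0.286, 1.577, -0, 1.279, -0.15], TCP at [0.283, 0.613, 0.231] pointing down, gripper open.
Joint ranges: [-2.77, 2.77], [-0.9, 2.22], [0.21, 2.48], [-1.53, 4.67], [0.24, 2.81], [-2.84, 2.84]. Speed limits (rad/s): [2.79, 2.79, 3.14, 3.14, 3.14, 3.14].

### API

Orientations are given as a unit quaternion [x, y, z, w].
In Python, from plant import ctrl gives the robot as it stands.
- The arm moves only by the tool arm_command, never from a script. Its argument "steps" is one flat list of numbers, 5 for each row, row after row: the opening in per cent of the stroke, from 0 (shut) to 100 (fully open), then the shift along the tool's x, y, z each as a share of 25 mm, from -1 to 1, then the turn about the tool's z as a share of 0.1 rad, from -1 to 1. In form: [grip, tx, ty, tz, spin, grip, tx, ty, tz, spin, ...]. A call has 1 to 8 rows; each row shifts and turns the commanded pose from where the row before left it, along the tool's axes as they then stand; what a row does not reach is not made up. A row lasts 1/12 s, in which the tool goes at most 41.7 mm and 7.16 degrees, less where a joint would pass 70% of its speed; a pose out of reach is approached as far as the arm can. A call with a number of a shift or a turn outside -1 to 1 is refused whole. A call with a gripper value outside its range is refused whole. The fingers move at their own pace and stop on an object; "squeeze" is the grip in N (left out, the last holds). Time passes only in rows, so rows that do not move let the fingers close. It gives the time, the measured TCP pose, the force, the opening and the grip force at its end, in the units of the state.
- ctrl.get_state(): the state, without advancing time (a new reading comes with each control period).
- ctrl.read_camera(name): name is "scene" or "top" or "wrist"; returns the picture (400x640x3 uint8, red, green, blue); there is no depth.
- ctrl.camera_model(name): a dict with "intrinsics" (3x3 intrinsics, pixels), "rvec" (rotation vector, rad) and "tvec" (3), from world to camera coordinates, as OpenCV has them. Camera axes: x right, y down, z forward; pixel columns grow to the right and rows downward; lengths in m; the calibration is good to about 2 mm. A picture is of the moment at which its call begins: read the wrist's pose just before it. camera_model takes no time and is no camera call; for the wrist camera it gives the pose at the moment of the call.
- ctrl.sign_off(): hands the job in; it is judged then, once.
The state is a dict: "time": time; "qpos": joint angles; "dq": joint speeds; "joint_efforts": joint torques, N m; "eef_pos": TCP position; "tcp_rot": TCP orientation; "contact_force": force on the tool from outside, world axes, zero at the start; "wrist_torque": the same for the moment, N m; "opening": opening from 0.0 (shut) to 1.0 (fully open); "finger_force": force on a finger pad.
Only numpy, scipy, OpenCV 4.12 (cv2) and the standard library are available. Lean on these libraries where they do the work, as an engineer would, in place of code of your own. Each camera call takes 0.05 s, during which the arm holds its last target. There are 200 camera calls.

## Working session

There is one attempt and no reset: what is moved stays moved. The work goes in short steps, Python scripts to look and compute and a tool call to move; the robot and the scene stay as the last step left them, time stands still between calls to the robot, and variables do not carry over. Pictures are saved under pics/ and viewed, at most 10 in all, crops included, and the job is handed in when it is done.

Besides the shell and the picture viewer there is one more tool, called after "Request:" in YAML: its name, and indented under it one key for each argument. arm_command: Moves the arm, as the interface text tells. Its arguments: {"type":"object","properties":{"steps":{"type":"array","items":{"type":"number"}},"squeeze":{"type":"number"}},"required":["steps"]}

```bash
mkdir -p pics; ls
python3 - <<'E'
from plant import ctrl
import cv2,numpy as np
for n in ("top","scene"):
    im=ctrl.read_camera(n); cv2.imwrite(f"pics/{n}0.png",im[:,:,::-1])
    m=ctrl.camera_model(n); R=cv2.Rodrigues(np.array(m["rvec"]))[0]; print(n,m["intrinsics"],-R.T@np.array(m["tvec"]).ravel(),R)
s=ctrl.get_state(); print(s)
E
```

```text
pics
top [[398.30226529   0.         321.79277636]
 [  0.         398.30226529 195.80945748]
 [  0.           0.           1.        ]] [ 0.36931685 -0.15130118  1.33756639] [[-0.01040201 -0.99992909  0.00579802]
 [-0.98452728  0.00922713 -0.17498826]
 [ 0.17492235 -0.00752854 -0.98455345]]
scene [[432.44920032   0.         318.19752018]
 [  0.         432.44920032 189.10965388]
 [  0.           0.           1.        ]] [ 0.09376186 -1.15332286  0.67306905] [[ 0.89868612 -0.4385734  -0.004078  ]
 [-0.20465029 -0.41109148 -0.88832542]
 [ 0.38791947  0.79916029 -0.45919638]]
{'time': 0.1, 'qpos': array([ 9.87995956e-01,  2.87096145e-01,  1.57803670e+00, -2.42950535e-05,
        1.27860520e+00, -1.50006870e-01]), 'dq': array([ 0.00163381, -0.00127323, -0.00314274, -0.00200896,  0.00177043,
        0.00077259]), 'joint_efforts': array([-3.17795138e-04, -4.07301307e+01, -2.93699956e+01, -1.73241224e-04,
        3.43745909e-03, -6.56951826e-08]), 'eef_pos': array([0.28275047, 0.61226649, 0.23006948]), 'tcp_rot': array([ 2.14708259e-01,  9.76677640e-01, -1.00565713e-03, -3.73446635e-04]), 'contact_force': array([-0.46331981,  0.13911407, -0.45617757]), 'wrist_torque': array([0.03506982, 0.0077679 , 0.03240026]), 'finger_force': 0.0, 'opening': 0.9967304138436989}
```

View pics/top0.png

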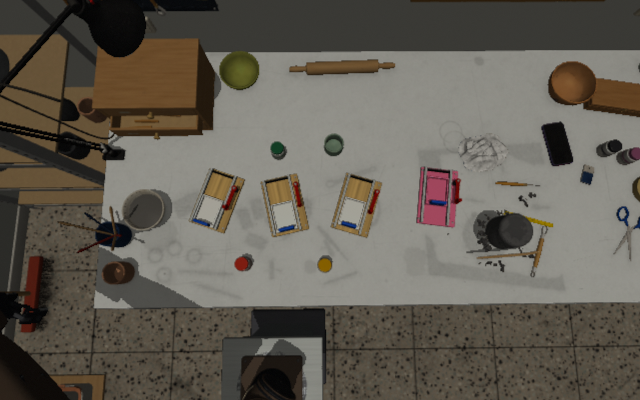

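View pics/scene0.png

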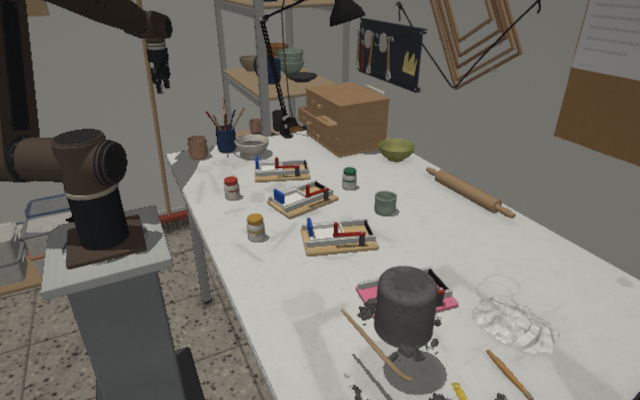

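```bash
cat > h.py <<'E'
from plant import ctrl
import cv2,numpy as np
def cam(n):
    m=ctrl.camera_model(n); return np.array(m["intrinsics"]),cv2.Rodrigues(np.array(m["rvec"]))[0],np.array(m["tvec"]).ravel()
def ray(n,uv,z):
    K,R,t=cam(n); uv=np.atleast_2d(np.float64(uv)); C=-R.T@t
    d=(R.T@np.linalg.inv(K)@np.c_[uv,np.ones(len(uv))].T).T
    return C+d*((z-C[2])/d[:,2])[:,None]
def blobs(mask,amin):
    n,l,s,c=cv2.connectedComponentsWithStats(mask.astype(np.uint8)); return [(c[i],s[i],l==i) for i in range(1,n) if s[i][4]>=amin]
E
python3 - <<'E'
from h import *
im=cv2.imread("pics/top0.png"); hsv=cv2.cvtColor(im,cv2.COLOR_BGR2HSV); H,S,V=[hsv[...,i].astype(int) for i in range(3)]
roi=np.zeros(H.shape,bool); roi[125:285,180:400]=1
def show(nm,mask,a,z):
    for c,s,m in blobs(mask&roi,a):
        ys,xs=np.nonzero(m); r=cv2.minAreaRect(np.c_[xs,ys].astype(np.float32)); P=ray("top",cv2.boxPoints(r),z)[:,:2]
        print(nm,c.round(1),s[4],"w",ray("top",c,z)[0].round(3),P.round(3).tolist())
show("ply",(H>8)&(H<25)&(S>70)&(V>80),100,.012)
show("blue",(H>100)&(H<130)&(S>110),10,.062)
show("red",((H<6)|(H>172))&(S>130),10,.07)
show("jar",(H>40)&(H<95)&(S>50),30,.06)
cv2.imwrite("pics/crop0.png",cv2.resize(im[140:280,180:400],None,fx=3.6,fy=3.6,interpolation=cv2.INTER_CUBIC))
E
```

```text
ply [218.1 186.2] 509 w [0.641 0.19  0.012] [[0.617, 0.238], [0.694, 0.211], [0.666, 0.142], [0.589, 0.169]]
ply [339.4 199.1] 106 w [ 0.593 -0.221  0.012] [[0.519, -0.195], [0.673, -0.241], [0.671, -0.248], [0.517, -0.202]]
ply [278.8 191.5] 498 w [ 0.621 -0.016  0.012] [[0.649, 0.03], [0.666, -0.045], [0.592, -0.062], [0.575, 0.013]]
ply [357.9 189.3] 460 w [ 0.626 -0.284  0.012] [[0.6, -0.236], [0.671, -0.257], [0.648, -0.332], [0.578, -0.31]]
ply [226.2 216.4] 227 w [0.538 0.159 0.012] [[0.492, 0.192], [0.636, 0.139], [0.626, 0.114], [0.482, 0.167]]
ply [358.8 224.5] 333 w [ 0.507 -0.284  0.012] [[0.505, -0.189], [0.609, -0.352], [0.525, -0.403], [0.423, -0.241]]
ply [297.2 222.3] 260 w [ 0.516 -0.078  0.012] [[0.548, 0.024], [0.576, -0.099], [0.494, -0.118], [0.468, 0.004]]
ply [324.4 264.8] 156 w [ 0.375 -0.168  0.012] [[0.397, -0.147], [0.397, -0.19], [0.355, -0.189], [0.355, -0.146]]
blue [200.8 222. ] 48 w [0.514 0.228 0.062] [[0.519, 0.255], [0.528, 0.252], [0.509, 0.2], [0.5, 0.203]]
blue [348.5 224.4] 54 w [ 0.502 -0.246  0.062] [[0.503, -0.223], [0.514, -0.226], [0.501, -0.269], [0.49, -0.266]]
blue [286.2 228.3] 53 w [ 0.491 -0.046  0.062] [[0.491, -0.022], [0.502, -0.067], [0.491, -0.07], [0.48, -0.024]]
red [297.5 194.7] 72 w [ 0.599 -0.082  0.07 ] [[0.64, -0.069], [0.642, -0.08], [0.563, -0.095], [0.561, -0.084]]
red [229.3 198.2] 102 w [0.59  0.137 0.07 ] [[0.559, 0.164], [0.633, 0.131], [0.624, 0.113], [0.551, 0.145]]
red [373.2 201.3] 85 w [ 0.575 -0.327  0.07 ] [[0.54, -0.304], [0.616, -0.334], [0.61, -0.348], [0.535, -0.318]]
red [241.2 263.4] 141 w [0.382 0.094 0.07 ] [[0.382, 0.121], [0.409, 0.094], [0.383, 0.066], [0.355, 0.094]]
jar [276.8 147.6] 127 w [ 0.761 -0.013  0.06 ] [[0.78, 0.006], [0.78, -0.034], [0.742, -0.034], [0.742, 0.006]]
```

View pics/crop0.png

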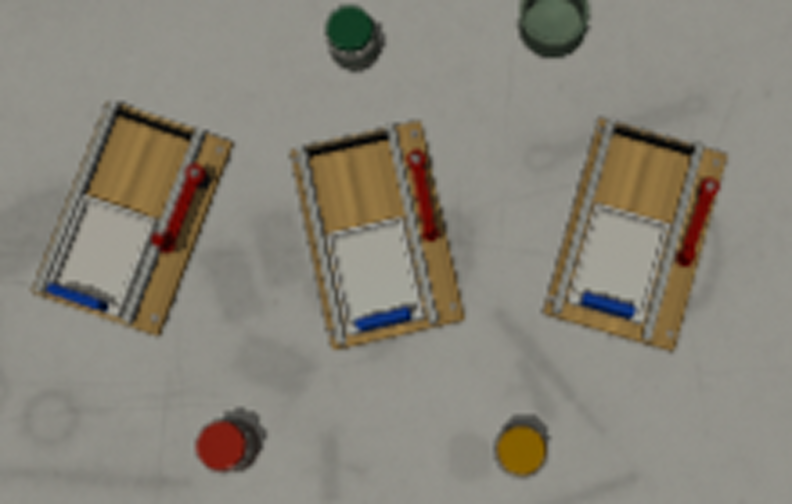

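```bash
cat >> h.py <<'E'
def units():
    Q={"L":[(33,293),(160,335),(233,145),(110,102)],"M":[(333,347),(464,320),(420,122),(291,150)],"R":[(543,313),(674,350),(727,153),(602,118)]}
    A=np.array([(-115,55),(-115,-72),(80,-72),(80,55)])/1e3; o={}
    for k,q in Q.items():
        B=ray("top",np.array(q)/3.6-.36+(180,140),.012)[:,:2]
        a=A-A.mean(0); b=B-B.mean(0); th=np.arctan2((a[:,0]*b[:,1]-a[:,1]*b[:,0]).sum(),(a*b).sum())
        Rm=np.array([[np.cos(th),-np.sin(th)],[np.sin(th),np.cos(th)]]); t=B.mean(0)-Rm@A.mean(0)
        o[k]=(Rm,t,th,np.abs(A@Rm.T+t-B).max())
    return o
E
python3 - <<'E'
from h import *
U=units(); bl={"L":(200.8,222),"M":(286.2,228.3),"R":(348.5,224.4)}; rd={"L":(229.3,198.2),"M":(297.5,194.7),"R":(373.2,201.3)}
for k,(R,t,th,e) in U.items():
    f=lambda uv,z:(R.T@(ray("top",uv,z)[0,:2]-t)).round(4)
    print(k,t.round(4),round(th,4),e.round(4),"pull local",f(bl[k],.06),"red local",f(rd[k],.055))
E
```

```text
L [0.6129 0.1941] -0.3389 0.003 pull local [-0.1044 -0.    ] red local [-0.0019 -0.0572]
M [ 0.5916 -0.023 ] 0.2127 0.0033 pull local [-0.1027 -0.001 ] red local [-0.0026 -0.0594]
R [ 0.5944 -0.2751] -0.2962 0.0021 pull local [-0.0968  0.0008] red local [-0.0006 -0.0563]
```

```bash
cat >> h.py <<'E'
from scipy.spatial.transform import Rotation as Ro
def go(k,lx,ly,z,dyaw=0.,flip=0):
    "spin (x0.1 rad) first, then tool-axis shift (x25 mm) to put TCP at unit-local lx,ly with tool y along unit x+dyaw"
    R,t,th,_=units()[k]; s=ctrl.get_state(); T=Ro.from_quat(s["tcp_rot"]).as_matrix(); p=np.array(s["eef_pos"])
    yaw=np.arctan2(T[1,1],T[0,1]); w=(th+dyaw+flip*np.pi-yaw+np.pi)%(2*np.pi)-np.pi
    W=np.r_[R@[lx,ly]+t,z]; Tn=Ro.from_euler("z",w).as_matrix()@T
    print(k,"local now",(R.T@(p[:2]-t)).round(4),"z",p[2].round(4),"q6",s["qpos"][5].round(2),"F",np.r_[R.T@s["contact_force"][:2],s["contact_force"][2]].round(1),"t",s["time"])
    print("  spin rows",(-w/.1).round(2),"shift rows after spin",(Tn.T@(W-p)/.025).round(2))
E
python3 -c "
from h import *
go('L',-.1044,0,.13); go('L',-.1044,0,.13,0,1)"
```

```text
L local now [-0.4504  0.2846] z 0.2301 q6 -0.15 F [-0.5 -0.  -0.5] t 0.1
  spin rows 14.77 shift rows after spin [-11.39  13.85   3.97]
L local now [-0.4504  0.2846] z 0.2301 q6 -0.15 F [-0.5 -0.  -0.5] t 0.1
  spin rows -16.65 shift rows after spin [ 11.38 -13.83   4.04]
```

Request:
arm_command:
  steps: [47, 0, 0, 0, 1, 47, 0, 0, 0, 1, 47, 0, 0, 0, 1, 47, 0, 0, 0, 1, 47, 0, 0, 0, 1, 47, 0, 0, 0, 1, 47, 0, 0, 0, 1, 47, 0, 0, 0, 1]

```text
time: 0.77
eef_pos: [0.2828, 0.6124, 0.2305]
tcp_rot: [0.58, 0.815, -0.001, 0.0]
contact_force: [0.6, 0.5, 1.0]
opening: 0.475
finger_force: 0.0
```

Request:
arm_command:
  steps: [47, 0, 0, 0, 1, 47, 0, 0, 0, 1, 47, 0, 0, 0, 1, 47, 0, 0, 0, 1, 47, 0, 0, 0, 1, 47, 0, 0, 0, 1, 47, 0, 0, 0, 0.77, 47, 0, 0, 0, 0]

```text
time: 1.43
eef_pos: [0.2829, 0.6124, 0.2305]
tcp_rot: [0.817, 0.577, -0.001, 0.0]
contact_force: [0.6, -0.4, -0.6]
opening: 0.466
finger_force: 0.0
```

Request:
arm_command:
  steps: [47, -0.8, 1, 0, 0, 47, -0.8, 1, 0, 0, 47, -0.8, 1, 0, 0, 47, -0.8, 1, 0, 0, 47, -0.8, 1, 0, 0, 47, -0.8, 1, 0, 0, 47, -0.8, 1, 0, 0, 47, -0.8, 1, 0, 0]

```text
time: 2.1
eef_pos: [0.4189, 0.3939, 0.231]
tcp_rot: [0.816, 0.579, -0.0, 0.0]
contact_force: [0.6, -0.8, -0.0]
opening: 0.474
finger_force: 0.0
```

```bash
python3 -c "
from h import *
go('L',-.1044,0,.13); print(ctrl.get_state()['opening'])"
```

```text
L local now [-0.2494  0.1239] z 0.231 q6 0.91 F [ 0.8 -0.6 -0. ] t 2.1
  spin rows 0.02 shift rows after spin [-4.95  5.8   4.04]
0.4741315644567618
```

Request:
arm_command:
  steps: [47, -0.82, 0.97, 0, 0, 47, -0.82, 0.97, 0, 0, 47, -0.82, 0.97, 0, 0, 47, -0.82, 0.97, 0, 0, 47, -0.82, 0.96, 0, 0, 47, -0.85, 0.96, 0, 0, 47, 0, 0, 1, 0, 47, 0, 0, 1, 0]

```text
time: 2.77
eef_pos: [0.5164, 0.2289, 0.1828]
tcp_rot: [0.817, 0.577, 0.002, 0.001]
contact_force: [0.2, -0.8, -0.9]
opening: 0.47
finger_force: 0.0
```

Request:
arm_command:
  steps: [47, 0, 0, 1, 0, 47, 0, 0, 1, 0, 47, 0, 0, 0.5, 0]

```text
time: 3.02
eef_pos: [0.5119, 0.2297, 0.115]
tcp_rot: [0.816, 0.578, -0.003, -0.001]
contact_force: [-0.3, -0.4, 0.3]
opening: 0.47
finger_force: 0.0
```

```bash
python3 -c "
from h import *
go('L',-.1044,0,.03)
for n in ('top','scene'): cv2.imwrite(f'pics/{n}1.png',ctrl.read_camera(n)[:,:,::-1])
a=cv2.imread('pics/top1.png')[150:280,140:340];b=cv2.imread('pics/scene1.png')[120:250,180:380]
cv2.imwrite('pics/v1.png',cv2.resize(np.hstack([a,b]),None,fx=2,fy=2,interpolation=2))
"
```

```text
L local now [-0.107 -0.   ] z 0.115 q6 0.58 F [-0.2 -0.5  0.3] t 3.0167
  spin rows 0.01 shift rows after spin [0.01 0.12 3.4 ]
```

View pics/v1.png

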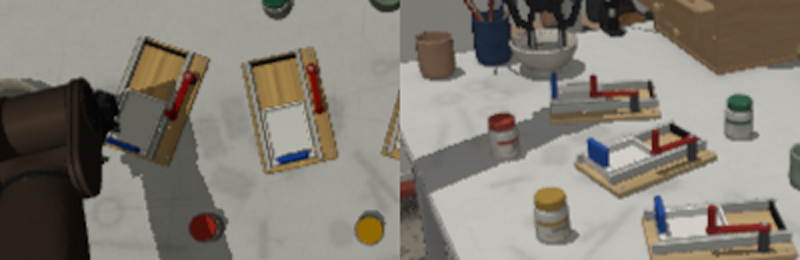

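Request:
arm_command:
  steps: [47, 0, 0.1, 0.8, 0, 47, 0, 0, 0.5, 0, 47, 0, 0, 0.5, 0, 47, 0, 0, 0.5, 0, 47, 0, 0, 0.5, 0, 47, 0, 0, 0.5, 0, 47, 0, 0, 0, 0]

```text
time: 3.7
eef_pos: [0.5143, 0.2291, 0.0331]
tcp_rot: [0.816, 0.578, -0.003, -0.001]
contact_force: [-0.5, 0.6, 0.1]
opening: 0.469
finger_force: 0.0
```

```bash
python3 -c "
from h import *
go('L',-.140,0,.03)
cv2.imwrite('pics/s2.png',cv2.resize(ctrl.read_camera('scene')[110:240,200:400,::-1],None,fx=4,fy=4,interpolation=2))
"
```

```text
L local now [-0.1046  0.0002] z 0.0331 q6 0.58 F [-0.7  0.4  0.1] t 3.7
  spin rows 0.0 shift rows after spin [-0.01 -1.41  0.13]
```

View pics/s2.png

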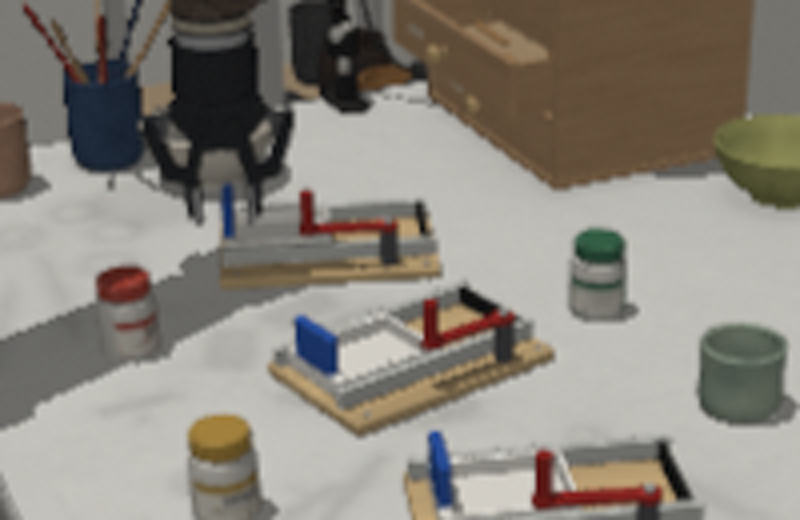

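Request:
arm_command:
  steps: [47, 0, -0.3, 0.1, 0, 47, 0, -0.25, 0, 0, 47, 0, -0.25, 0, 0, 47, 0, -0.25, 0, 0, 47, 0, -0.12, 0, 0, 47, 0, -0.12, 0, 0, 47, 0, -0.1, 0, 0, 47, 0, 0, 0, 0]

```text
time: 4.42
eef_pos: [0.4848, 0.241, 0.0343]
tcp_rot: [0.816, 0.578, 0.002, 0.001]
contact_force: [3.6, -2.3, -2.1]
opening: 0.473
finger_force: 2.2
```

```bash
cat >> h.py <<'E'
def pulls(prev=(("L",0),("M",0),("R",0))):
    im=cv2.cvtColor(ctrl.read_camera("top"),cv2.COLOR_RGB2HSV).astype(int); m=(im[...,0]>100)&(im[...,0]<130)&(im[...,1]>110)
    r=np.zeros(m.shape,bool); r[125:285,180:400]=1
    for c,s,_ in blobs(m&r,8):
        w=ray("top",c,.06)[0,:2]
        for k,(R,t,th,e) in units().items():
            l=R.T@(w-t)
            if abs(l[1])<.03 and -.15<l[0]<-.02: print("pull",k,"joint mm",(-45-l*1e3)[0].round(1),"area",s[4])
def pull_s(k):
    "joint from scene view: intersect blue centroid ray with unit's mid plane y=0"
    im=cv2.cvtColor(ctrl.read_camera("scene"),cv2.COLOR_RGB2HSV).astype(int); m=(im[...,0]>100)&(im[...,0]<130)&(im[...,1]>110)
    R,t,th,_=units()[k]
    for c,s,_ in blobs(m,15):
        w=ray("scene",c,.042)[0,:2]; l=R.T@(w-t)
        if abs(l[1])<.03 and -.16<l[0]<-.02: print("scene",k,"joint mm",(-45-l*1e3).round(1)[0],"y",l[1].round(3),"area",s[4])
E
python3 -c "
from h import *
go('L',-.140,0,.03);pulls();pull_s('L');pull_s('M');pull_s('R')"
```

```text
L local now [-0.1364  0.0017] z 0.0343 q6 0.61 F [ 4.2 -0.9 -2.1] t 4.4167
  spin rows 0.01 shift rows after spin [-0.07 -0.14  0.17]
pull R joint mm 51.6 area 54
pull M joint mm 57.6 area 53
pull L joint mm 78.9 area 30
scene L joint mm 75.9 y 0.007 area 28
scene M joint mm 50.7 y 0.003 area 101
scene R joint mm 46.3 y 0.002 area 65
```

Request:
arm_command:
  steps: [47, 0, -0.12, 0, 0, 47, 0, -0.1, 0, 0, 47, 0, -0.1, 0, 0, 47, 0, 0, 0, 0]

```text
time: 4.95
eef_pos: [0.4847, 0.2412, 0.0342]
tcp_rot: [0.816, 0.578, 0.008, 0.007]
contact_force: [28.4, -10.9, -20.9]
opening: 0.472
finger_force: 15.2
```

```bash
python3 -c "
from h import *
go('L',-.140,0,.03);pulls()"
```

```text
L local now [-0.1365  0.0018] z 0.0342 q6 0.62 F [ 30.5  -0.9 -20.9] t 4.95
  spin rows 0.02 shift rows after spin [-0.07 -0.14  0.16]
pull R joint mm 51.6 area 54
pull M joint mm 57.6 area 53
pull L joint mm 79.1 area 28
```

Request:
arm_command:
  steps: [47, 0, 0.4, 0, 0, 47, 0, 0.5, 0, 0, 47, 0, 0, 0, 0, 47, 0, 0, -1, 0, 47, 0, 0, -1, 0, 47, 0, 0, -1, 0, 47, 0, 0, -1, 0, 47, 0, 0, 0, 0]

```text
time: 5.67
eef_pos: [0.4997, 0.238, 0.1397]
tcp_rot: [0.816, 0.578, 0.004, 0.001]
contact_force: [1.0, 0.9, 0.6]
opening: 0.468
finger_force: 0.0
```

```bash
python3 -c "
from h import *
go('M',-.1027,0,.034);pulls()"
```

```text
M local now [-0.0347  0.2745] z 0.1397 q6 0.6 F [1.2 0.7 0.6] t 5.6667
  spin rows -5.51 shift rows after spin [-11.    -2.75   4.15]
pull R joint mm 51.6 area 54
pull L joint mm 79.2 area 41
pull M joint mm 57.6 area 53
```

Request:
arm_command:
  steps: [47, 0, 0, 0, -0.92, 47, 0, 0, 0, -0.92, 47, 0, 0, 0, -0.92, 47, 0, 0, 0, -0.92, 47, 0, 0, 0, -0.92, 47, 0, 0, 0, -0.91, 47, -1, -0.25, 0, 0, 47, -1, -0.25, 0, 0]

```text
time: 6.38
eef_pos: [0.4937, 0.1853, 0.1319]
tcp_rot: [0.627, 0.779, -0.001, -0.002]
contact_force: [-0.5, 0.1, 0.3]
opening: 0.473
finger_force: 0.0
```

Request:
arm_command:
  steps: [47, -1, -0.25, 0, 0, 47, -1, -0.25, 0, 0, 47, -1, -0.25, 0, 0, 47, -1, -0.25, 0, 0, 47, -1, -0.25, 0, 0, 47, -1, -0.25, 0, 0, 47, -1, -0.25, 0, 0, 47, -1, -0.25, 0, 0]

```text
time: 7.05
eef_pos: [0.4871, -0.0215, 0.132]
tcp_rot: [0.628, 0.778, -0.001, -0.002]
contact_force: [0.6, 0.2, 0.2]
opening: 0.466
finger_force: 0.0
```

Request:
arm_command:
  steps: [47, -1, -0.25, 0, 0, 47, 0, 0, 0, 0]

```text
time: 7.22
eef_pos: [0.4868, -0.0494, 0.1324]
tcp_rot: [0.63, 0.777, -0.001, -0.001]
contact_force: [0.1, -0.5, -0.3]
opening: 0.468
finger_force: 0.0
```

```bash
python3 -c "
from h import *
go('M',-.1027,0,.034);"
```

```text
M local now [-0.108  -0.0037] z 0.1324 q6 -0.52 F [ 0.  -0.5 -0.3] t 7.2167
  spin rows -0.04 shift rows after spin [0.14 0.22 3.94]
```

Request:
arm_command:
  steps: [47, 0.14, 0.22, 0.8, 0, 47, 0, 0, 0.65, 0, 47, 0, 0, 0.5, 0, 47, 0, 0, 0.5, 0, 47, 0, 0, 0.5, 0, 47, 0, 0, 0.5, 0, 47, 0, 0, 0.5, 0, 47, 0, 0, 0, 0]

```text
time: 7.88
eef_pos: [0.4891, -0.0405, 0.0313]
tcp_rot: [0.628, 0.778, -0.001, -0.004]
contact_force: [-1.4, -0.3, -0.3]
opening: 0.468
finger_force: 0.0
```

Request:
arm_command:
  steps: [47, 0, -0.3, 0, 0, 47, 0, -0.25, 0, 0, 47, 0, -0.25, 0, 0, 47, 0, -0.25, 0, 0, 47, 0, -0.15, 0, 0, 47, 0, -0.1, 0, 0, 47, 0, -0.1, 0, 0, 47, 0, -0.1, 0, 0]

```text
time: 8.55
eef_pos: [0.4562, -0.0505, 0.0356]
tcp_rot: [0.628, 0.778, 0.0, 0.001]
contact_force: [1.5, 0.1, 1.0]
opening: 0.468
finger_force: 0.6
```

```bash
python3 -c "
from h import *
go('M',-.137,0,.034);pulls();pull_s('M')"
```

```text
M local now [-0.1381  0.0017] z 0.0356 q6 -0.54 F [ 1.5 -0.3  1. ] t 8.55
  spin rows -0.01 shift rows after spin [-0.07  0.05  0.06]
pull R joint mm 51.6 area 54
pull L joint mm 79.1 area 47
scene M joint mm 74.0 y 0.001 area 104
```

Request:
arm_command:
  steps: [47, 0, -0.1, 0, 0, 47, 0, -0.1, 0, 0, 47, 0, -0.05, 0, 0, 47, 0, 0, 0, 0]

```text
time: 8.98
eef_pos: [0.4561, -0.0507, 0.0354]
tcp_rot: [0.63, 0.777, 0.006, 0.007]
contact_force: [24.2, 9.9, -19.3]
opening: 0.471
finger_force: 12.8
```

```bash
python3 -c "
from h import *
go('M',-.137,0,.034);pull_s('M')"
```

```text
M local now [-0.1383  0.0016] z 0.0354 q6 -0.55 F [ 25.8   4.5 -19.3] t 8.9833
  spin rows -0.04 shift rows after spin [-0.06  0.05  0.06]
scene M joint mm 74.1 y 0.001 area 103
```

At the stop. Back off, lift and go to R.

Request:
arm_command:
  steps: [47, 0, 0.4, 0, 0, 47, 0, 0.45, 0, 0, 47, 0, 0, 0, 0, 47, 0, 0, -1, 0, 47, 0, 0, -1, 0, 47, 0, 0, -1, 0, 47, 0, 0, -1, 0, 47, 0, 0, 0, 0]

```text
time: 9.7
eef_pos: [0.4733, -0.0483, 0.1403]
tcp_rot: [0.628, 0.778, 0.001, 0.004]
contact_force: [1.0, -0.1, 0.7]
opening: 0.47
finger_force: 0.0
```

```bash
python3 -c "
from h import *
go('R',-.0968,0,.034);pull_s('M')"
```

```text
R local now [-0.182   0.1815] z 0.1403 q6 -0.53 F [1.  0.2 0.7] t 9.7
  spin rows 5.08 shift rows after spin [-7.24  3.38  4.31]
scene M joint mm 74.8 y -0.001 area 98
```

Request:
arm_command:
  steps: [47, 0, 0, 0, 0.85, 47, 0, 0, 0, 0.85, 47, 0, 0, 0, 0.85, 47, 0, 0, 0, 0.85, 47, 0, 0, 0, 0.84, 47, 0, 0, 0, 0.84, 47, -0.9, 0.42, 0, 0, 47, -0.9, 0.42, 0, 0]

```text
time: 10.42
eef_pos: [0.4759, -0.0957, 0.133]
tcp_rot: [0.803, 0.596, -0.001, -0.002]
contact_force: [1.1, -1.0, 0.1]
opening: 0.471
finger_force: 0.0
```

Request:
arm_command:
  steps: [47, -0.9, 0.42, 0, 0, 47, -0.9, 0.42, 0, 0, 47, -0.9, 0.42, 0, 0, 47, -0.9, 0.42, 0, 0, 47, -0.9, 0.42, 0, 0, 47, -0.94, 0.42, 0, 0, 47, 0, 0, 0, 0]

```text
time: 11.0
eef_pos: [0.4974, -0.2483, 0.1336]
tcp_rot: [0.805, 0.594, -0.001, -0.0]
contact_force: [0.3, -0.4, 1.1]
opening: 0.468
finger_force: 0.0
```

```bash
python3 -c "
from h import *
go('R',-.0968,0,.034)"
```

```text
R local now [-0.1006 -0.0027] z 0.1336 q6 -0.34 F [ 0.4 -0.3  1.1] t 11.0
  spin rows -0.03 shift rows after spin [0.11 0.16 3.98]
```

Request:
arm_command:
  steps: [47, 0.11, 0.16, 0.85, 0, 47, 0, 0, 0.65, 0, 47, 0, 0, 0.5, 0, 47, 0, 0, 0.5, 0, 47, 0, 0, 0.5, 0, 47, 0, 0, 0.5, 0, 47, 0, 0, 0.45, 0, 47, 0, 0, 0, 0]

```text
time: 11.67
eef_pos: [0.5012, -0.242, 0.0334]
tcp_rot: [0.804, 0.595, -0.001, -0.002]
contact_force: [-0.2, -0.2, -0.7]
opening: 0.473
finger_force: 0.0
```

Request:
arm_command:
  steps: [47, 0, -0.4, 0, 0, 47, 0, -0.35, 0, 0, 47, 0, -0.3, 0, 0, 47, 0, -0.25, 0, 0, 47, 0, -0.2, 0, 0, 47, 0, -0.1, 0, 0, 47, 0, -0.1, 0, 0, 47, 0, -0.1, 0, 0]

```text
time: 12.33
eef_pos: [0.4636, -0.2316, 0.037]
tcp_rot: [0.804, 0.594, 0.004, 0.006]
contact_force: [21.6, -3.6, -17.5]
opening: 0.472
finger_force: 10.9
```

Request:
arm_command:
  steps: [47, 0, -0.08, 0, 0, 47, 0, -0.04, 0, 0]

```text
time: 12.5
eef_pos: [0.4636, -0.2316, 0.037]
tcp_rot: [0.805, 0.594, 0.006, 0.009]
contact_force: [28.1, -5.1, -23.8]
opening: 0.472
finger_force: 14.4
```

```bash
python3 -c "
from h import *
go('R',-.137,0,.034);pulls();pull_s('M');pull_s('R')"
```

```text
R local now [-0.1377  0.0034] z 0.037 q6 -0.37 F [ 28.4   3.3 -23.8] t 12.5
  spin rows -0.03 shift rows after spin [-0.14  0.03  0.12]
pull L joint mm 79.0 area 49
pull M joint mm 80.8 area 53
scene M joint mm 65.4 y 0.028 area 32
scene R joint mm 76.4 y 0.003 area 66
```

Request:
arm_command:
  steps: [47, 0, 0.4, 0, 0, 47, 0, 0.4, 0, 0, 47, 0, 0.3, 0, 0, 47, 0, 0.3, 0, 0, 47, 0, 0.3, 0, 0, 47, 0, 0.3, 0, 0, 47, 0, 0.3, 0, 0, 47, 0, 0.3, 0, 0]

```text
time: 13.32
eef_pos: [0.5193, -0.2483, 0.0362]
tcp_rot: [0.804, 0.595, -0.0, -0.001]
contact_force: [-2.1, 1.5, 1.7]
opening: 0.472
finger_force: 1.2
```

```bash
python3 -c "
from h import *
go('R',-.031,0,.034);pulls();pull_s('R')"
```

```text
R local now [-0.0796  0.0037] z 0.0362 q6 -0.33 F [-2.5  0.8  1.7] t 13.3167
  spin rows 0.0 shift rows after spin [-0.15  1.95  0.09]
pull L joint mm 79.2 area 47
pull M joint mm 80.8 area 53
scene R joint mm 47.1 y 0.0 area 60
```

Request:
arm_command:
  steps: [47, 0, 0.12, 0, 0, 47, 0, 0.12, 0, 0, 47, 0, 0.1, 0, 0, 47, 0, 0.1, 0, 0]

```text
time: 13.75
eef_pos: [0.5294, -0.2514, 0.0361]
tcp_rot: [0.804, 0.595, -0.0, -0.0]
contact_force: [-2.6, -0.1, 0.2]
opening: 0.47
finger_force: 1.1
```

Request:
arm_command:
  steps: [47, 0, 0.08, 0, 0, 47, 0, 0.08, 0, 0, 47, 0, 0.08, 0, 0]

```text
time: 14.0
eef_pos: [0.5353, -0.2532, 0.0361]
tcp_rot: [0.804, 0.595, -0.0, -0.0]
contact_force: [-1.6, 0.4, 0.2]
opening: 0.468
finger_force: 1.0
```

Request:
arm_command:
  steps: [47, 0, 0.08, 0, 0, 47, 0, 0.08, 0, 0, 47, 0, 0.08, 0, 0]

```text
time: 14.25
eef_pos: [0.5411, -0.2549, 0.0362]
tcp_rot: [0.804, 0.595, -0.0, -0.0]
contact_force: [-2.3, 0.0, -0.2]
opening: 0.473
finger_force: 1.0
```

Request:
arm_command:
  steps: [47, 0, 0.08, 0, 0, 47, 0, 0.08, 0, 0]

```text
time: 14.42
eef_pos: [0.5447, -0.256, 0.0361]
tcp_rot: [0.804, 0.595, -0.0, -0.001]
contact_force: [-6.8, 2.1, 1.5]
opening: 0.469
finger_force: 3.6
```

Request:
arm_command:
  steps: [47, 0, 0.06, 0, 0, 47, 0, 0, 0, 0]

```text
time: 14.58
eef_pos: [0.5447, -0.256, 0.036]
tcp_rot: [0.803, 0.595, -0.002, -0.003]
contact_force: [-6.9, 1.6, 3.8]
opening: 0.466
finger_force: 3.6
```

```bash
python3 -c "
from h import *
go('R',-.031,0,.034);pulls();pull_s('R')"
```

```text
R local now [-0.0531  0.0038] z 0.036 q6 -0.31 F [-7.  -0.4  3.8] t 14.5833
  spin rows 0.01 shift rows after spin [-0.15  0.88  0.08]
pull L joint mm 79.2 area 47
pull M joint mm 80.8 area 53
scene R joint mm 21.5 y -0.003 area 64
```

Request:
arm_command:
  steps: [47, 0, 0.1, 0, 0, 47, 0, 0, 0, 0]

```text
time: 14.85
eef_pos: [0.5449, -0.2559, 0.0358]
tcp_rot: [0.803, 0.596, -0.003, -0.005]
contact_force: [-13.6, 3.6, 8.7]
opening: 0.471
finger_force: 6.9
```

Request:
arm_command:
  steps: [47, 0, -0.3, 0, 0, 47, 0, -0.4, 0, 0, 47, 0, 0, 0, 0, 47, 0, 0, -1, 0, 47, 0, 0, -1, 0, 47, 0, 0, -1, 0, 47, 0, 0, -1, 0, 47, 0, 0, 0, 0]

```text
time: 15.52
eef_pos: [0.5358, -0.2545, 0.1433]
tcp_rot: [0.804, 0.595, 0.002, 0.006]
contact_force: [0.5, -1.3, 2.0]
opening: 0.471
finger_force: 0.0
```

```bash
python3 -c "
from h import *
go('M',-.125,0,.034);pull_s('R')"
```

```text
M local now [-0.1034 -0.2145] z 0.1433 q6 -0.32 F [ 0.2 -1.4  2. ] t 15.5167
  spin rows -5.09 shift rows after spin [ 8.6  -0.92  4.33]
scene R joint mm 22.6 y 0.002 area 74
```

Request:
arm_command:
  steps: [47, 0, 0, 0, -0.85, 47, 0, 0, 0, -0.85, 47, 0, 0, 0, -0.85, 47, 0, 0, 0, -0.85, 47, 0, 0, 0, -0.85, 47, 0, 0, 0, -0.84, 47, 0.95, -0.1, 0, 0, 47, 0.95, -0.1, 0, 0]

```text
time: 16.23
eef_pos: [0.5167, -0.2068, 0.1348]
tcp_rot: [0.629, 0.778, 0.0, -0.0]
contact_force: [-0.4, -0.7, -0.5]
opening: 0.469
finger_force: 0.0
```

Request:
arm_command:
  steps: [47, 0.95, -0.1, 0, 0, 47, 0.95, -0.1, 0, 0, 47, 0.95, -0.1, 0, 0, 47, 0.95, -0.1, 0, 0, 47, 0.95, -0.1, 0, 0, 47, 0.95, -0.1, 0, 0, 47, 1, -0.1, 0, 0, 47, 0, 0, 0, 0]

```text
time: 16.9
eef_pos: [0.4622, -0.0434, 0.1344]
tcp_rot: [0.627, 0.779, -0.0, -0.002]
contact_force: [-0.0, -0.7, -0.9]
opening: 0.469
finger_force: 0.0
```

```bash
python3 -c "
from h import *
go('M',-.125,0,.034);pulls()"
```

```text
M local now [-0.1307  0.0074] z 0.1344 q6 -0.53 F [-0.2 -0.7 -0.9] t 16.9
  spin rows 0.03 shift rows after spin [-0.31  0.24  4.01]
pull R joint mm 27.9 area 55
pull L joint mm 79.1 area 48
```

Request:
arm_command:
  steps: [47, -0.3, 0.24, 0.85, 0, 47, 0, 0, 0.65, 0, 47, 0, 0, 0.5, 0, 47, 0, 0, 0.5, 0, 47, 0, 0, 0.5, 0, 47, 0, 0, 0.5, 0, 47, 0, 0, 0.45, 0, 47, 0, 0, 0, 0]

```text
time: 17.62
eef_pos: [0.4701, -0.0529, 0.0347]
tcp_rot: [0.628, 0.778, -0.001, -0.002]
contact_force: [-0.4, -0.9, 0.1]
opening: 0.469
finger_force: 0.0
```

Request:
arm_command:
  steps: [47, 0, 0.35, 0, 0, 47, 0, 0.35, 0, 0, 47, 0, 0.35, 0, 0, 47, 0, 0.35, 0, 0, 47, 0, 0.35, 0, 0, 47, 0, 0.35, 0, 0, 47, 0, 0.35, 0, 0, 47, 0, 0.35, 0, 0]

```text
time: 18.28
eef_pos: [0.5417, -0.0379, 0.038]
tcp_rot: [0.628, 0.778, 0.0, 0.0]
contact_force: [-0.5, -1.7, 0.3]
opening: 0.473
finger_force: 0.7
```

Request:
arm_command:
  steps: [47, 0, 0.15, 0, 0, 47, 0, 0.15, 0, 0, 47, 0, 0.15, 0, 0, 47, 0, 0.15, 0, 0, 47, 0, 0.15, 0, 0, 47, 0, 0.1, 0, 0, 47, 0, 0, 0, 0]

```text
time: 18.87
eef_pos: [0.5617, -0.0335, 0.0376]
tcp_rot: [0.628, 0.778, 0.0, 0.0]
contact_force: [-0.2, -1.2, 0.5]
opening: 0.469
finger_force: 0.0
```

```bash
python3 -c "
from h import *
go('M',-.028,0,.034);pull_s('M');pulls()"
```

```text
M local now [-0.0314 -0.0039] z 0.0376 q6 -0.45 F [-0.4 -1.1  0.5] t 18.8667
  spin rows 0.0 shift rows after spin [0.16 0.13 0.14]
scene M joint mm -2.1 y -0.012 area 42
pull R joint mm 27.9 area 55
pull L joint mm 79.1 area 48
```

Nearly home; press gently on.

Request:
arm_command:
  steps: [47, 0, 0.1, 0, 0, 47, 0, 0.1, 0, 0, 47, 0, 0.1, 0, 0, 47, 0, 0, 0, 0]

```text
time: 19.3
eef_pos: [0.5649, -0.0325, 0.0371]
tcp_rot: [0.627, 0.779, -0.004, -0.004]
contact_force: [-12.0, -3.8, 8.4]
opening: 0.472
finger_force: 5.8
```

Request:
arm_command:
  steps: [47, 0, 0.12, 0, 0, 47, 0, 0, 0, 0]

```text
time: 19.47
eef_pos: [0.5649, -0.0325, 0.0369]
tcp_rot: [0.627, 0.779, -0.007, -0.007]
contact_force: [-19.2, -6.6, 14.9]
opening: 0.47
finger_force: 10.2
```

Request:
arm_command:
  steps: [47, 0, -0.4, 0, 0, 47, 0, -0.4, 0, 0, 47, 0, 0, 0, 0, 47, 0, 0, -1, 0, 47, 0, 0, -1, 0, 47, 0, 0, -1, 0, 47, 0, 0, -1, 0, 47, 0, 0, 0, 0]

```text
time: 20.13
eef_pos: [0.5561, -0.0362, 0.1441]
tcp_rot: [0.628, 0.778, 0.003, 0.006]
contact_force: [0.6, -0.8, 1.8]
opening: 0.47
finger_force: 0.0
```

```bash
python3 -c "
from h import *
go('L',-.125,0,.034);pull_s('M');pulls()"
```

```text
L local now [ 0.023  -0.2361] z 0.1441 q6 -0.46 F [ 0.8 -0.6  1.8] t 20.1333
  spin rows 5.52 shift rows after spin [ 9.47 -5.97  4.29]
scene M joint mm -5.3 y 0.001 area 95
pull R joint mm 27.9 area 55
pull L joint mm 79.2 area 47
```

Request:
arm_command:
  steps: [47, 0, 0, 0, 0.92, 47, 0, 0, 0, 0.92, 47, 0, 0, 0, 0.92, 47, 0, 0, 0, 0.92, 47, 0, 0, 0, 0.92, 47, 0, 0, 0, 0.92, 47, 0.95, -0.6, 0, 0, 47, 0.95, -0.6, 0, 0]

```text
time: 20.9
eef_pos: [0.5385, 0.0191, 0.1354]
tcp_rot: [0.817, 0.576, -0.001, -0.001]
contact_force: [0.9, 0.4, 0.2]
opening: 0.471
finger_force: 0.0
```

Request:
arm_command:
  steps: [47, 0.95, -0.6, 0, 0, 47, 0.95, -0.6, 0, 0, 47, 0.95, -0.6, 0, 0, 47, 0.95, -0.6, 0, 0, 47, 0.95, -0.6, 0, 0, 47, 0.95, -0.6, 0, 0, 47, 0.95, -0.6, 0, 0, 47, 0.95, -0.55, 0, 0]

```text
time: 21.57
eef_pos: [0.4889, 0.239, 0.1354]
tcp_rot: [0.816, 0.578, -0.002, -0.001]
contact_force: [0.4, -0.8, 0.5]
opening: 0.469
finger_force: 0.0
```

Request:
arm_command:
  steps: [47, 0, 0, 0, 0]

```text
time: 21.65
eef_pos: [0.4883, 0.2413, 0.1355]
tcp_rot: [0.815, 0.579, -0.001, -0.001]
contact_force: [0.0, -0.6, 0.2]
opening: 0.472
finger_force: 0.0
```

```bash
python3 -c "
from h import *
go('L',-.125,0,.034);pulls()"
```

```text
L local now [-0.1332  0.0031] z 0.1355 q6 0.61 F [ 0.2 -0.5  0.2] t 21.65
  spin rows 0.04 shift rows after spin [-0.12  0.34  4.06]
pull M joint mm 2.1 area 57
pull R joint mm 27.9 area 55
pull L joint mm 79.2 area 42
```

Request:
arm_command:
  steps: [47, -0.12, 0.34, 0.85, 0, 47, 0, 0, 0.65, 0, 47, 0, 0, 0.5, 0, 47, 0, 0, 0.5, 0, 47, 0, 0, 0.5, 0, 47, 0, 0, 0.5, 0, 47, 0, 0, 0.45, 0, 47, 0, 0, 0, 0]

```text
time: 22.37
eef_pos: [0.4957, 0.2316, 0.0359]
tcp_rot: [0.816, 0.578, -0.002, -0.001]
contact_force: [-0.1, -0.2, -0.6]
opening: 0.475
finger_force: 0.0
```

Request:
arm_command:
  steps: [47, 0, 0.35, 0, 0, 47, 0, 0.35, 0, 0, 47, 0, 0.35, 0, 0, 47, 0, 0.35, 0, 0, 47, 0, 0.35, 0, 0, 47, 0, 0.35, 0, 0, 47, 0, 0.35, 0, 0, 47, 0, 0.35, 0, 0]

```text
time: 23.03
eef_pos: [0.5649, 0.2087, 0.0393]
tcp_rot: [0.816, 0.578, 0.0, 0.0]
contact_force: [-2.0, 1.9, 1.2]
opening: 0.466
finger_force: 1.0
```

Request:
arm_command:
  steps: [47, 0, 0.15, 0, 0, 47, 0, 0.15, 0, 0, 47, 0, 0.15, 0, 0, 47, 0, 0.15, 0, 0, 47, 0, 0.15, 0, 0, 47, 0, 0.1, 0, 0, 47, 0, 0, 0, 0]

```text
time: 23.62
eef_pos: [0.5842, 0.2016, 0.0388]
tcp_rot: [0.816, 0.578, 0.0, 0.0]
contact_force: [-0.1, -0.3, -0.2]
opening: 0.469
finger_force: 0.0
```

```bash
python3 -c "
from h import *
go('L',-.028,0,.034);pull_s('L');pulls()"
```

```text
L local now [-0.0295 -0.0025] z 0.0388 q6 0.51 F [ 0.  -0.3 -0.2] t 23.6167
  spin rows -0.0 shift rows after spin [0.1  0.06 0.19]
scene L joint mm -0.5 y 0.005 area 25
pull L joint mm 3.7 area 18
pull M joint mm 2.1 area 57
pull R joint mm 27.9 area 55
```

Request:
arm_command:
  steps: [47, 0, 0.1, 0, 0, 47, 0, 0.1, 0, 0, 47, 0, 0.1, 0, 0, 47, 0, 0, 0, 0]

```text
time: 24.05
eef_pos: [0.5873, 0.2005, 0.0384]
tcp_rot: [0.816, 0.577, -0.004, -0.004]
contact_force: [-9.6, 3.3, 6.9]
opening: 0.474
finger_force: 5.2
```

Request:
arm_command:
  steps: [47, 0, 0.1, 0, 0, 47, 0, 0.08, 0, 0, 47, 0, 0, 0, 0]

```text
time: 24.3
eef_pos: [0.5872, 0.2004, 0.0381]
tcp_rot: [0.816, 0.577, -0.008, -0.007]
contact_force: [-19.9, 6.3, 14.5]
opening: 0.468
finger_force: 10.7
```

Request:
arm_command:
  steps: [47, 0, -0.4, 0, 0, 47, 0, -0.4, 0, 0, 47, 0, 0, 0, 0, 47, 0, 0, -1, 0, 47, 0, 0, -1, 0, 47, 0, 0, -1, 0, 47, 0, 0, -1, 0, 47, 0, 0, 0, 0]

```text
time: 24.97
eef_pos: [0.5806, 0.2048, 0.1457]
tcp_rot: [0.816, 0.578, 0.006, 0.003]
contact_force: [1.4, 1.2, 1.8]
opening: 0.469
finger_force: 0.0
```

```bash
python3 -c "
from h import *
pull_s('L');pulls();R,t,th,_=units()['R']
# red bar/peg of R: top + scene
im=cv2.cvtColor(ctrl.read_camera('top'),cv2.COLOR_RGB2HSV).astype(int); m=((im[...,0]<6)|(im[...,0]>172))&(im[...,1]>130)
m[:,:350]=0;m[:,395:]=0
for c,s,mm in blobs(m,10):
    ys,xs=np.nonzero(mm); P=np.c_[xs,ys]
    for z in(.052,.08): l=(ray('top',P,z)[:,:2]-t)@R; i=np.argsort(l[:,0]); print(z,l[i[:6]].mean(0).round(4),l[i[-6:]].mean(0).round(4))
im=cv2.cvtColor(ctrl.read_camera('scene'),cv2.COLOR_RGB2HSV).astype(int); m=((im[...,0]<6)|(im[...,0]>172))&(im[...,1]>130)
m[:220]=0;m[260:]=0
for c,s,mm in blobs(m,10):
    ys,xs=np.nonzero(mm); k=ys<ys.min()+3; print(c,s,(R.T@(ray('scene',(xs[k].mean(),ys.min()),.085)[0,:2]-t)).round(4))
go('R',-.035,-.055,.06,np.pi/2); go('R',-.035,-.055,.06,-np.pi/2)
"
```

```text
scene L joint mm -4.8 y 0.002 area 22
pull L joint mm -0.1 area 47
pull M joint mm 2.1 area 57
pull R joint mm 27.9 area 55
0.052 [-0.038  -0.0543] [ 0.0382 -0.0609]
0.08 [-0.0427 -0.052 ] [ 0.0319 -0.0584]
[165.08695652 220.65217391] [161 220  12   3  23] [-0.4676  0.0303]
[344.98461538 232.23846154] [333 223  32  14 130] [-0.0316 -0.057 ]
R local now [-0.1579  0.4528] z 0.1373 q6 0.51 F [ 0.4  0.2 -0.4] t 25.1667
  spin rows -16.14 shift rows after spin [ -4.91 -20.31   3.13]
R local now [-0.1579  0.4528] z 0.1373 q6 0.51 F [ 0.4  0.2 -0.4] t 25.1667
  spin rows 15.28 shift rows after spin [ 4.92 20.32  3.06]
```

Request:
arm_command:
  steps: [47, 0, 0, 0, -1, 47, 0, 0, 0, -1, 47, 0, 0, 0, -1, 47, 0, 0, 0, -1, 47, 0, 0, 0, -1, 47, 0, 0, 0, -1, 47, 0, 0, 0, -1, 47, 0, 0, 0, -1]

```text
time: 25.83
eef_pos: [0.575, 0.2041, 0.1362]
tcp_rot: [0.525, 0.851, -0.001, -0.001]
contact_force: [0.7, -0.1, 0.2]
opening: 0.468
finger_force: 0.0
```

Request:
arm_command:
  steps: [47, 0, 0, 0, -1, 47, 0, 0, 0, -1, 47, 0, 0, 0, -1, 47, 0, 0, 0, -1, 47, 0, 0, 0, -1, 47, 0, 0, 0, -1, 47, 0, 0, 0, -1, 47, 0, 0, 0, -1]

```text
time: 26.5
eef_pos: [0.5749, 0.2041, 0.1362]
tcp_rot: [0.152, 0.988, -0.001, -0.002]
contact_force: [-0.2, 0.2, -0.0]
opening: 0.47
finger_force: 0.0
```

Request:
arm_command:
  steps: [47, -0.24, -1, 0, -0.1, 47, -0.24, -1, 0, 0, 47, -0.24, -1, 0, 0, 47, -0.24, -1, 0, 0, 47, -0.24, -1, 0, 0, 47, -0.24, -1, 0, 0, 47, -0.24, -1, 0, 0, 47, -0.24, -1, 0, 0]

```text
time: 27.17
eef_pos: [0.5612, -0.0018, 0.1365]
tcp_rot: [0.149, 0.989, -0.0, -0.002]
contact_force: [-0.6, -0.6, 0.5]
opening: 0.471
finger_force: 0.0
```

Request:
arm_command:
  steps: [47, -0.24, -1, 0, 0, 47, -0.24, -1, 0, 0, 47, -0.24, -1, 0, 0, 47, -0.24, -1, 0, 0, 47, -0.24, -1, 0, 0, 47, -0.24, -1, 0, 0, 47, -0.24, -1, 0, 0, 47, -0.24, -1, 0, 0]

```text
time: 27.83
eef_pos: [0.5481, -0.2067, 0.1364]
tcp_rot: [0.149, 0.989, 0.001, -0.002]
contact_force: [-0.1, 0.2, -0.9]
opening: 0.472
finger_force: 0.0
```

Request:
arm_command:
  steps: [47, -0.24, -1, 0, 0, 47, -0.24, -1, 0, 0, 47, -0.24, -1, 0, 0, 47, 0, -0.5, 0, 0, 47, 0, 0, 0, 0]

```text
time: 28.25
eef_pos: [0.5394, -0.2967, 0.137]
tcp_rot: [0.151, 0.989, 0.0, -0.001]
contact_force: [-0.2, 0.1, 0.8]
opening: 0.469
finger_force: 0.0
```

```bash
python3 -c "
from h import *
go('R',-.035,-.055,.053,np.pi/2)"
```

```text
R local now [-0.0463 -0.0367] z 0.137 q6 -1.93 F [-0.2  0.1  0.8] t 28.25
  spin rows -0.07 shift rows after spin [-0.46 -0.73  3.36]
```

Request:
arm_command:
  steps: [47, -0.46, -0.73, 0, 0, 47, 0, 0, 0.5, 0, 47, 0, 0, 0.5, 0, 47, 0, 0, 0.4, 0]

```text
time: 28.58
eef_pos: [0.5454, -0.3134, 0.101]
tcp_rot: [0.149, 0.989, 0.001, -0.002]
contact_force: [0.2, 0.1, -1.0]
opening: 0.473
finger_force: 0.0
```

```bash
python3 -c "
from h import *
go('R',-.035,-.055,.053,np.pi/2)
cv2.imwrite('pics/s3.png',cv2.resize(ctrl.read_camera('scene')[150:270,260:440,::-1],None,fx=4,fy=4,interpolation=2))
"
```

```text
R local now [-0.0356 -0.051 ] z 0.101 q6 -1.95 F [ 0.2  0.2 -1. ] t 28.5833
  spin rows -0.03 shift rows after spin [-0.03 -0.16  1.92]
```

View pics/s3.png

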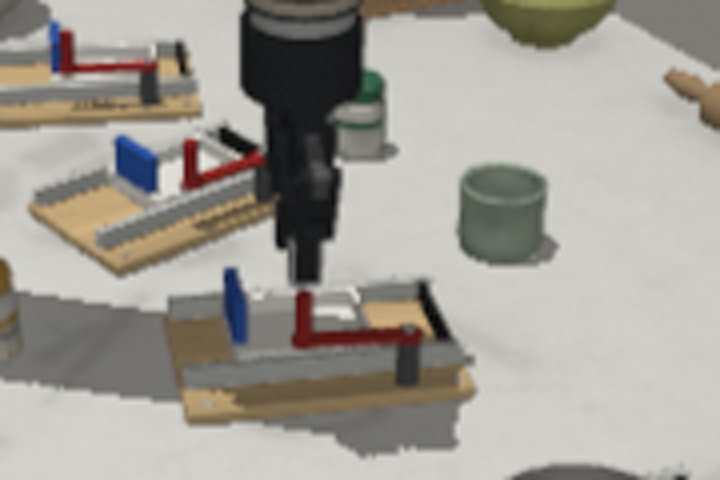

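Request:
arm_command:
  steps: [47, 0, -0.16, 0.4, 0, 47, 0, 0, 0.4, 0, 47, 0, 0, 0.4, 0, 47, 0, 0, 0.4, 0, 47, 0, 0, 0.3, 0, 47, 0, 0, 0, 0]

```text
time: 29.13
eef_pos: [0.544, -0.3185, 0.0537]
tcp_rot: [0.149, 0.989, 0.001, -0.002]
contact_force: [0.0, -0.4, -0.5]
opening: 0.473
finger_force: 0.0
```

Request:
arm_command:
  steps: [47, 0, 0.28, 0, 0.5, 47, 0, 0.28, 0, 1, 47, 0, 0.28, 0, 1, 47, 0, 0.28, 0, 1]

```text
time: 29.47
eef_pos: [0.5568, -0.2943, 0.0568]
tcp_rot: [0.322, 0.947, -0.0, 0.001]
contact_force: [-0.5, -0.8, -0.8]
opening: 0.474
finger_force: 0.3
```

```bash
python3 -c "
from h import *
go('R',.035,.01,.053,0)"
```

```text
R local now [-0.0303 -0.0294] z 0.0568 q6 -1.56 F [-0.3 -0.9 -0.8] t 29.4667
  spin rows 12.12 shift rows after spin [1.57 2.61 0.15]
```

Request:
arm_command:
  steps: [47, 0, 0.28, 0, 1, 47, 0, 0.28, 0, 1, 47, 0, 0.28, 0, 1, 47, 0, 0.28, 0, 1, 47, 0, 0.28, 0, 1, 47, 0, 0.28, 0, 1, 47, 0, 0.28, 0, 1, 47, 0, 0.28, 0, 1]

```text
time: 30.13
eef_pos: [0.6027, -0.2646, 0.0568]
tcp_rot: [0.665, 0.747, -0.0, 0.0]
contact_force: [0.1, -0.5, 1.1]
opening: 0.47
finger_force: 0.3
```

```bash
python3 -c "
from h import *
go('R',.045,.01,.053,0)"
```

```text
R local now [0.0049 0.0124] z 0.0568 q6 -0.68 F [ 0.3 -0.4  1.1] t 30.1333
  spin rows 4.13 shift rows after spin [-0.1   1.6   0.15]
```

Request:
arm_command:
  steps: [47, -0.09, 0.32, 0, 0.8, 47, -0.09, 0.32, 0, 0.8, 47, -0.09, 0.32, 0, 0.8, 47, -0.09, 0.32, 0, 0.8, 47, -0.09, 0.32, 0, 0.8, 47, 0, 0, 0, 0]

```text
time: 30.63
eef_pos: [0.6428, -0.2778, 0.0568]
tcp_rot: [0.799, 0.601, 0.0, 0.001]
contact_force: [-1.5, -1.3, 1.1]
opening: 0.467
finger_force: 0.0
```

```bash
cat >> h.py <<'E'
def peg():
    "red arm of R in the top view, unit frame at bar height"
    im=cv2.cvtColor(ctrl.read_camera('top'),cv2.COLOR_RGB2HSV).astype(int); m=((im[...,0]<6)|(im[...,0]>172))&(im[...,1]>130)
    for k,(R,t,th,_) in units().items():
        for c,s,mm in blobs(m,8):
            ys,xs=np.nonzero(mm); l=(ray('top',np.c_[xs,ys],.055)[:,:2]-t)@R
            if np.hypot(*(l.mean(0)-(.035,-.06)))<.08:
                d=l.mean(0)-(.035,-.06); print("arm",k,"mean",l.mean(0).round(3),"angle",np.arctan2(d[1],-d[0]).round(3),s[4])
E
python3 -c "
from h import *
go('R',.047,.01,.053,0);peg();pulls()"
```

```text
R local now [0.0471 0.0115] z 0.0568 q6 -0.27 F [-1.  -1.7  1.1] t 30.6333
  spin rows 0.16 shift rows after spin [-0.06 -0.    0.15]
arm L mean [-0.002 -0.057] angle 0.073 102
arm M mean [-0.002 -0.059] angle 0.018 74
arm R mean [ 0.032 -0.057] angle 0.861 22
pull L joint mm -0.4 area 54
pull M joint mm 2.1 area 57
pull R joint mm 27.8 area 13
```

Request:
arm_command:
  steps: [47, 0, 0.1, 0, 0, 47, 0, 0.1, 0, 0, 47, 0, 0.1, 0, 0, 47, 0, 0, 0, 0]

```text
time: 31.07
eef_pos: [0.6473, -0.2787, 0.0561]
tcp_rot: [0.798, 0.602, -0.001, -0.002]
contact_force: [-4.6, 2.0, 1.6]
opening: 0.466
finger_force: 2.6
```

Stop contact is building (moved 4.6 of 7.5 mm). Back off, lift and inspect.

Request:
arm_command:
  steps: [47, 0, 0.1, 0, 0, 47, 0, 0, 0, 0, 47, 0, -0.3, 0, 0, 47, 0, -0.3, 0, 0, 47, 0, 0, 0, 0, 47, 0, 0, -1, 0, 47, 0, 0, -1, 0, 47, 0, 0, -1, 0]

```text
time: 31.73
eef_pos: [0.6366, -0.2758, 0.1316]
tcp_rot: [0.799, 0.602, 0.0, -0.0]
contact_force: [0.4, -0.5, -0.1]
opening: 0.467
finger_force: 0.0
```

Request:
arm_command:
  steps: [47, 0, 0, -1, 0, 47, 0, 0, -1, 0, 47, 0, -1, 0, 0, 47, 0, -1, 0, 0, 47, 0, -1, 0, 0, 47, 0, -1, 0, 0, 47, 0, -1, 0, 0, 47, 0, 0, 0, 0]

```text
time: 32.4
eef_pos: [0.5133, -0.2398, 0.1804]
tcp_rot: [0.799, 0.602, -0.001, -0.001]
contact_force: [0.5, 0.1, -0.9]
opening: 0.471
finger_force: 0.0
```

```bash
python3 -c "
from h import *
go('R',.047,.01,.053,0);peg();pulls()
for k in 'LMR': pull_s(k)
a=ctrl.read_camera('scene')[120:280,200:440,::-1]
cv2.imwrite('pics/s4.png',cv2.resize(a,None,fx=3.2,fy=3.2,interpolation=2))
"
```

```text
R local now [-0.0879  0.0101] z 0.1804 q6 -0.34 F [ 0.5  0.2 -0.9] t 32.4
  spin rows 0.17 shift rows after spin [-0.01  5.41  5.08]
arm L mean [-0.002 -0.057] angle 0.073 102
arm M mean [-0.002 -0.059] angle 0.018 72
arm R mean [ 0.034 -0.031] angle 1.522 70
pull L joint mm -0.4 area 54
pull M joint mm 2.1 area 57
scene L joint mm -4.8 y 0.004 area 21
scene M joint mm -6.1 y 0.003 area 99
scene R joint mm 22.7 y 0.003 area 71
```

View pics/s4.png

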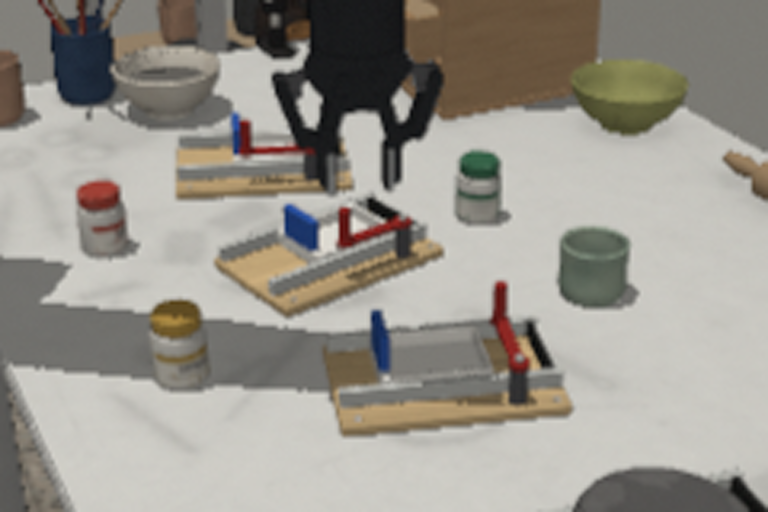

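```bash
python3 -c "
from plant import ctrl
print(ctrl.sign_off())"
```

```text
the job is handed in; nothing more can be done
None
```

I handed the job in at about 32 s. All three trays were brought out to their front stops. The left and middle trays (as the robot sees them) were then pushed fully home. The right-hand one sticks about 27 mm out, so I left it there and swung its red arm across to about 1.52 rad; the other two arms stay parked, and I saw no sign of contact with the jars or cup.

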